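# Start up the steam ironing unit

## Task

Start up the steam ironing unit: with light fingertip presses, switch on first the main switch, then the boiler switch, then the iron switch, each by pressing down the half of the rocker that is farther from the unit's front edge. Leave the vacuum switch off and the steam knob as it is set, and do not shift or lift the unit, the iron on its rest or the things standing beside it.

Things in the scene. Friction and masses are not known exactly. Their poses are not given: they have to be found in the camera images.
- unit: White box-shaped steam generator, 300 mm deep (x), 460 mm wide (y), 7 to 8 kg, loose on rubber feet. Origin: centre of the underside; x points from its front (robot's side, with louvres) to its back, y to its left, z up. Deck 160 mm high: on its left half the rubber iron rest, on its right half a flat grey control panel. Behind the switches: gauge (left), steam knob (right), at the back the filler cap.
- panel_row (a point): Point on the grey panel's top, 164 mm above the table, 90 mm before and 117 mm right of the unit's centre, on the pivot line of four black rockers. From left to right: boiler (48 mm right of the unit's centre line), iron (90), vacuum (132), and the larger main (184). Small rockers: 17 mm wide, 30 long front to back; main: 28 x 38. Each in a 2 mm high metal frame; a raised end stands 15 to 17 mm over the panel, a pressed half lies level 9 mm over it.
- main_press (a point): Spot to press on the main switch (the larger rocker, at the right end of the row): on the top face of its far half (towards the unit's back), 16 mm behind its pivot; the half is 19 mm long. Off: the far half is raised, this spot 6 mm above its pressed height. A white line on the panel lies just beyond the far end.
- boiler_press (a point): Spot to press on the boiler switch (left-most rocker of the row, small): on the top face of its far half, 13 mm behind its pivot; the half is 15 mm long. This spot goes down 5 mm.
- iron_press (a point): Spot to press on the iron switch (second rocker from the left, small): as for the boiler switch.
- vacuum_press (a point): Same spot on the vacuum switch (third rocker from the left, small), which stays off.
- main_switch (a joint): Rocker angle: 0 off (far half raised), 0.4 on (far half down, lying level; near half raised). It turns under 2 to 4 N near the far end and stays where it is left, so press it right down; then its frame gives about 1 mm per 5 N in a rubber gasket. Keep the fingertip on the far half: the near half rises meanwhile, and pushing that switches it off again.
- boiler_switch (a joint): As main_switch.
- iron_switch (a joint): As main_switch.
- vacuum_switch (a joint): As main_switch; it starts off.
- knob_mark (a point): White mark on the top of the steam knob, 13 mm from its axis; the knob (38 mm across, 22 mm high above the panel) turns easily and its setting varies.
- iron: Steam iron, 210 mm long, 110 mm wide, 118 mm high with a cork-coloured handle bar along it, lying on the rubber rest on the left half of the unit's deck, nose to the back. Loose, 1.3 kg. Origin: centre of its sole.
- spray_bottle: White water spray bottle with grey trigger head, 74 mm across, 161 mm high, on the table to the right of the unit. Origin: centre of its base.
- clapper: Tailor's clapper, a rounded light wooden block 200 x 62 x 45 mm, on the table to the right of the unit. Origin: centre of its underside.
- paper_cup: Brown paper cup, 80 mm across, 95 mm high, on the table to the right of the unit. Origin: centre of its base.

How it is judged (in metres and radians):
On the way, in this order (a step that is already met when the one before it is completed fails the run):
1. the main switch is on, boiler and iron switches still off (value of joint main_switch above 0.3 rad and value of joint each of boiler_switch, iron_switch below 0.1 rad), for 0.1 s.
2. then the boiler switch is on, the main switch still on, the iron switch still off (value of joint each of main_switch, boiler_switch above 0.3 rad and value of joint iron_switch below 0.1 rad), for 0.1 s.
3. then the iron switch is on, with the main and boiler switches (value of joint each of main_switch, boiler_switch, iron_switch above 0.3 rad), for 0.1 s.
At the end, for the whole second after the job is handed in: The main, boiler and iron switches are fully on (rocker angle above 0.3 of 0.4), the vacuum switch off (below 0.1), the unit at rest within 12 mm and the iron within 15 mm of where they stood, and the knob's mark within 8 mm of its place (all of step 3 and value of joint vacuum_switch below 0.1 rad and distance of unit from where it was at the start of the episode below 0.012 m and linear speed of unit below 0.02 m/s and distance of iron from where it was at the start of the episode below 0.015 m and distance of knob_mark from where it was at the start of the episode below 0.008 m); the robot touches nothing.
It fails at once if a press on the unit harder than 20 N (contact force between any of the fingers, the arm and unit above 20 N).
It fails at once if the vacuum switch is switched on or the steam knob is turned (value of joint vacuum_switch above 0.25 rad or distance of knob_mark from where it was at the start of the episode above 0.015 m).
It fails at once if the unit is shifted or lifted by more than 15 mm (distance of unit from where it was at the start of the episode above 0.015 m).
It fails at once if the iron is shifted or lifted by more than 20 mm (distance of iron from where it was at the start of the episode above 0.02 m).
It fails at once if the spray bottle, the clapper or the cup is shifted, lifted or tipped (distance of any of spray_bottle, clapper, paper_cup from where it was at the start of the episode above 0.02 m or angle between any of spray_bottle, paper_cup's own z axis and vertical above 0.5 rad).
It also fails if it takes over 48 s, if anything falls off the work surface, if the arm or the gripper's body presses on something with over 40 N, if the wrist force passes 120 N, or if a joint passes its speed limit or range.

## Robot

A 6-joint arm with a two-finger parallel gripper is mounted at the origin on the work surface. World frame = base frame: x ahead of the robot, y to its left, z up, the work surface at z = 0. Lengths are in mm, angles in rad, forces in N, time in s.
With the tool pointing down it reaches from about 375 to 750 mm from the base axis. Payload 9 kg.
Tool frame: the origin (TCP) lies midway between the tips of the shut fingers; the grasp point (between the pads) lies 19 mm behind it (arm.hold_point_z is the distance from the TCP to the grasp point, in mm); z points along the fingers, y is the direction in which the jaws open and shut (so a half turn about z gives the same grasp; the last joint's range is limited). The gripper opens to 85 mm and grips with 20 to 120 N. Pads are 22 mm wide; open, the fingers measure 114 mm over their backs; the gripper's body (76 mm by 85 mm) begins 54 mm behind the grasp point. The pads swing forward as they close: fully open they stand 13 mm farther back than shut.
Start: joints at [-1.542, 0.104, 0.097, 1.564, 0, 1.353], TCP at [146.589, -581.849, 231.331] pointing down, gripper open.
Joint ranges: [-2.99, 2.99], [-0.84, 1.86], [-1.1, 1.16], [-1.84, 2.11], [-1.51, 1.56], [-3.14, 3.14]. Speed limits (rad/s): [2.22, 2.22, 2.57, 3.14, 3.14, 3.14].

## Interface

Orientations are given as a unit quaternion [w, x, y, z].
In Python, from station import arm, cams, spotter gives the robot as it stands.
- The arm moves only by the tool jog_arm, never from a script. Its argument "plan" is a list that holds one entry, the list of rows, each a list of 7 numbers: the closure, from 0 (fully open) to 1 (shut), then the shift along the tool's x, y, z in m, then the turn, a rotation vector about the tool's x, y, z in rad. A call has exactly 8 rows; each row shifts and turns the commanded pose from where the row before left it, along the tool's axes as they then stand; what a row does not reach is not made up. A row lasts 1/10 s, in which the tool goes at most 50 mm and 8.59 degrees, less where a joint would pass 70% of its speed; a pose out of reach is approached as far as the arm can. A call with a gripper value outside its range is refused whole. The fingers move at their own pace and stop on an object; "grip_force" is the grip in N (left out, the last holds). Time passes only in rows, so rows that do not move let the fingers close, or fill a call up. It gives the time, the measured TCP pose, the force and the opening at its end, in the units of the state.
- arm.get_state(): the state, without advancing time (a new reading comes with each control period).
- cams.capture(name): name is "scene" or "top" or "wrist"; returns the picture (400x640x3 uint8, red, green, blue); there is no depth.
- cams.camera_model(name): a dict with "mtx" (3x3 intrinsics, pixels), "camera_from_world" (4x4, takes a point from world to camera coordinates). Camera axes: x right, y down, z forward; pixel columns grow to the right and rows downward; lengths in mm; the calibration is good to about 2 mm. A picture is of the moment at which its call begins: read the wrist's pose just before it. camera_model takes no time and is no camera call; for the wrist camera it gives the pose at the moment of the call.
- arm.hand_in(): hands the job in, once; it reports no verdict.
Trained networks look in the newest picture that a camera, given by its name, has taken for a name from the list of things; names that differ only in an ending like _2 or _b are one class to them, and where a whole thing is asked for, a point or a joint stands for the part that bears it (a point fixed in the world has none). Each returns a list of dicts, best first, with "score" (0 to 1); they miss things now and then, are a little off and sometimes report something else, mostly with a low value. They report only what shows in the picture. A call takes as long as a camera call.
- spotter.silhouettes(query, camera): "mask" (400x640 bool, what is visible of it) and "xy" ([column, row] in pixels, amid what is visible of it).
- spotter.landmark_of(query, camera): "xy" ([column, row] in pixels: a listed point, or the origin of a listed thing).
The state is a dict: "time": time; "joint_positions": joint angles; "joint_vel": joint speeds; "tau": joint torques, N m; "position": TCP position; "ee_rot": TCP orientation; "contact_force": force on the tool from outside, world axes, zero at the start; "wrist_torque": the same for the moment, N m; "finger_gap": opening from 0.0 (shut) to 1.0 (fully open).
Only numpy, scipy, OpenCV 4.12 (cv2) and the standard library are available. Lean on these libraries where they do the work, as an engineer would, in place of code of your own. Each camera call takes 0.05 s, during which the arm holds its last target. There are 200 camera calls.

## Working session

There is one attempt and no reset: what is moved stays moved. The work goes in short steps, Python scripts to look and compute and a tool call to move; the robot and the scene stay as the last step left them, time stands still between calls to the robot, and variables do not carry over. Pictures are saved under pics/ and viewed, and the job is handed in when it is done.

Besides the shell and the picture viewer there is one more tool, called after "Request:" in YAML: its name, and indented under it one key for each argument. jog_arm: Moves the arm, as the interface text tells. Its arguments: {"type":"object","properties":{"plan":{"type":"array"},"grip_force":{"type":"number"}},"required":["plan"]}

```bash
mkdir -p pics; ls; cat > h.py <<'E'
import numpy as np, cv2
from station import arm, cams, spotter
def snap(n,f):
    im=cams.capture(n); cv2.imwrite(f'pics/{f}.png',im[:,:,::-1]); return im
def ray(n,uv,z):
    m=cams.camera_model(n); K=np.array(m['mtx']);T=np.array(m['camera_from_world'])
    d=T[:3,:3].T@np.linalg.solve(K,[uv[0],uv[1],1]); c=-T[:3,:3].T@T[:3,3]
    return c+d*(z-c[2])/d[2]
def proj(n,p):
    m=cams.camera_model(n); K=np.array(m['mtx']);T=np.array(m['camera_from_world'])
    q=K@(T[:3,:3]@np.array(p)+T[:3,3]); return q[:2]/q[2]
E
python3 - <<'E'
from h import *
s=arm.get_state(); print({k:np.round(v,3) for k,v in s.items()})
Z=dict(panel_row=164,main_press=179,boiler_press=178,iron_press=178,vacuum_press=178,knob_mark=186,unit=0,iron=165,spray_bottle=0,clapper=0,paper_cup=0)
for c in ['scene','top']:
    snap(c,c+'0')
    m=cams.camera_model(c);T=np.array(m['camera_from_world']);print(c,np.round(-T[:3,:3].T@T[:3,3]),m['mtx'][0])
    for k in Z:
        r=spotter.landmark_of(k,c)
        for d in r[:2]: print(c,k,round(d['score'],2),np.round(d['xy'],1),np.round(ray(c,d['xy'],Z[k]),1))
snap('wrist','wrist0')
print(arm.get_state()['time'])
E
```

```text
pics
{'time': np.float64(0.0), 'joint_positions': array([-1.542,  0.105,  0.096,  1.564, -0.   ,  1.353]), 'joint_vel': array([-0.   , -0.   , -0.001,  0.   , -0.   ,  0.   ]), 'tau': array([-2.0000e-03, -5.5693e+01,  5.0365e+01,  1.7000e-02, -0.0000e+00,
        0.0000e+00]), 'position': array([ 146.58 , -581.475,  230.508]), 'ee_rot': array([-0.001,  0.992,  0.123,  0.   ]), 'contact_force': array([ 1.03 , -0.187, -0.059]), 'wrist_torque': array([-0.031,  0.036, -0.009]), 'finger_gap': np.float64(0.996)}
scene [1086. -539.  704.] [386.67005898   0.         323.59192026]
scene panel_row 0.74 [322.4 184.4] [569.9 -33.6 164. ]
scene main_press 0.58 [308.2 201.7] [ 607.4 -112.6  179. ]
scene boiler_press 0.45 [346.8 171.4] [586.5  31.1 178. ]
scene iron_press 0.5 [321.7 187.9] [591.6 -57.  178. ]
scene iron_press 0.45 [336.  180.8] [595.  -14.5 178. ]
scene vacuum_press 0.6 [321.8 186.7] [588.5 -53.7 178. ]
scene iron 0.74 [403.9 157.8] [634.  195.4 165. ]
scene spray_bottle 0.64 [234.1 298.3] [ 577.7 -309.8    0. ]
scene clapper 0.74 [171.2 263.2] [ 388.3 -360.2    0. ]
scene clapper 
[... 272 characters left out ...]
p panel_row 0.66 [350.7 138.9] [748.  -70.4 164. ]
top main_press 0.73 [366.7 190.5] [ 606.8 -105.6  179. ]
top boiler_press 0.42 [313.  200.2] [585.9  31.2 178. ]
top iron_press 0.48 [329.9 199.5] [586.5 -11.6 178. ]
top vacuum_press 0.52 [347.8 197. ] [591.6 -57.2 178. ]
top knob_mark 0.42 [349.2 140.9] [736.  -65.3 186. ]
top unit 0.73 [456.9 272.3] [ 395.1 -368.3    0. ]
top unit 0.7 [348.8 198. ] [619.6 -66.5   0. ]
top iron 0.88 [251.  183.6] [636.1 190.6 165. ]
top spray_bottle 0.76 [431.4 204.6] [ 593.1 -307.5    0. ]
top clapper 0.84 [455.2 273. ] [ 393.3 -363.4    0. ]
top clapper 0.32 [368.6 191.3] [ 637.9 -125.4    0. ]
top paper_cup 0.58 [426.5 163.9] [ 715.6 -300.5    0. ]
1.25
```

```bash
python3 - <<'E'
import cv2
a=cv2.imread('pics/scene0.png');b=cv2.imread('pics/top0.png')
cv2.imwrite('pics/s1.png',cv2.resize(a[120:260,240:440],None,fx=4,fy=4,interpolation=2))
cv2.imwrite('pics/t1.png',cv2.resize(b[110:260,290:490],None,fx=4,fy=4,interpolation=2))
E
```

```text
(no output)
```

View pics/top0.png

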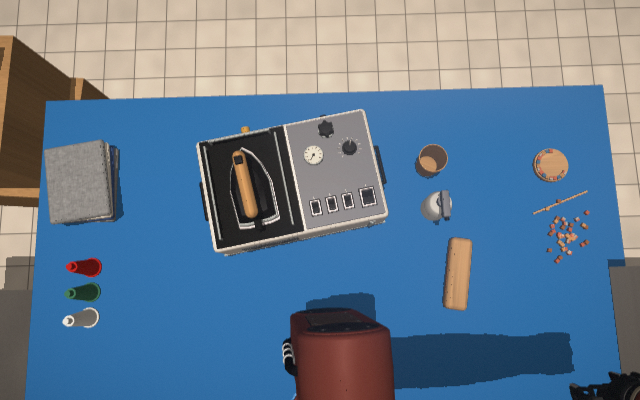

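View pics/t1.png

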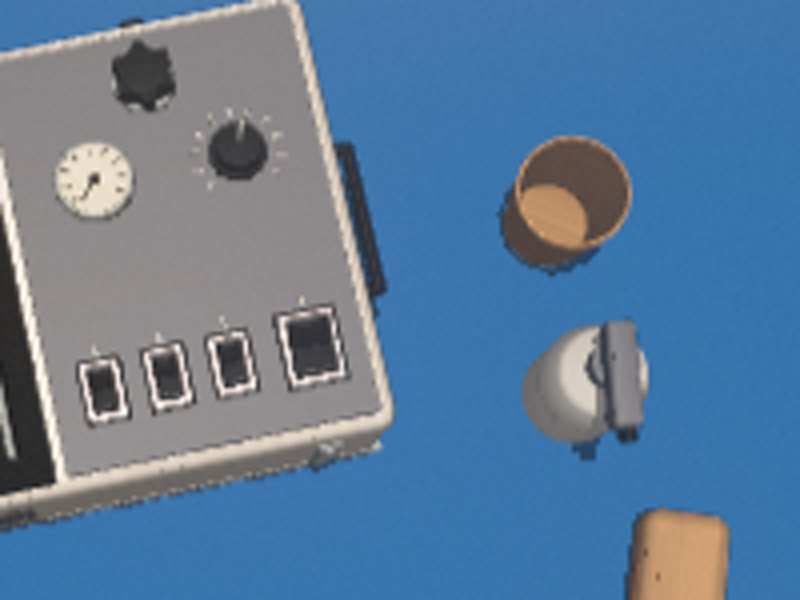

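View pics/s1.png

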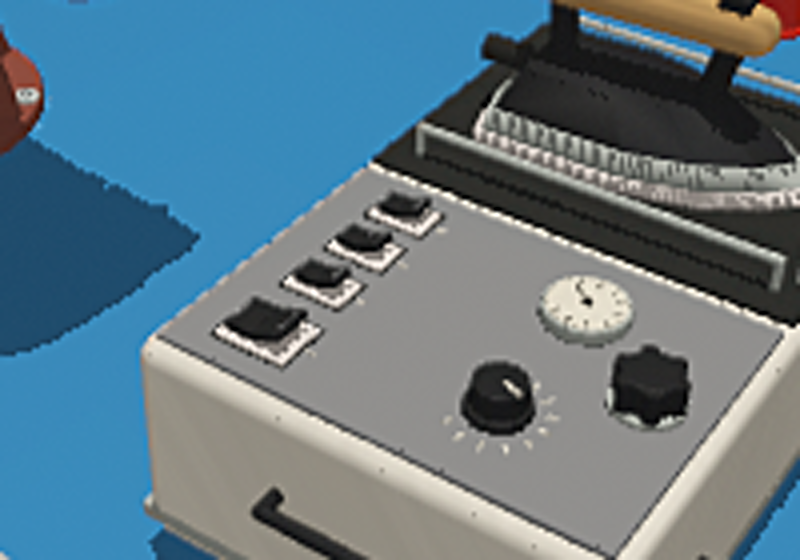

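View pics/wrist0.png

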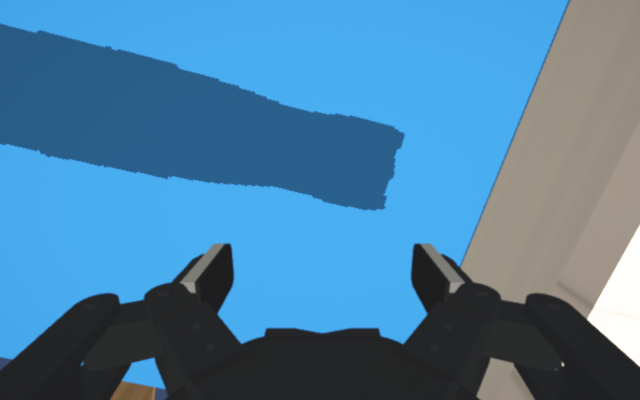

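```bash
cat > fit.py <<'E'
from h import *
from scipy.optimize import least_squares
def fitpose(obs,x0=(650,60,0.22)):
    # obs: list (cam, uv, local xyz, )
    P=[(np.array(cams.camera_model(c)['mtx']),np.array(cams.camera_model(c)['camera_from_world'])) for c,_,_ in obs]
    def f(v):
        r=[];C,S=np.cos(v[2]),np.sin(v[2])
        for (K,T),(c,uv,l) in zip(P,obs):
            p=np.array([v[0]+C*l[0]-S*l[1],v[1]+S*l[0]+C*l[1],l[2]])
            q=K@(T[:3,:3]@p+T[:3,3]); r+=list(q[:2]/q[2]-np.array(uv))
        return r
    s=least_squares(f,x0,loss='soft_l1',f_scale=1.0)
    return s.x,np.array(f(s.x)).reshape(-1,2)
def loc(v,l):
    C,S=np.cos(v[2]),np.sin(v[2]); return np.array([v[0]+C*l[0]-S*l[1],v[1]+S*l[0]+C*l[1],l[2]])
E
python3 - <<'E'
from fit import *
A=lambda x,y:(290+x/4,110+y/4)
fr=[('top',A(104,390),(-90,-48,166)),('top',A(167,376),(-90,-90,166)),('top',A(232,362),(-90,-132,166)),('top',A(312,345),(-90,-184,166))]
pr=[('top',(342.8,201.9),(-90,-117,164)),('top',(366.7,190.5),(-74,-184,179)),('top',(313,200.2),(-77,-48,178)),('top',(329.9,199.5),(-77,-90,178)),('top',(347.8,197),(-77,-132,178))]
sc=[('scene',(322.4,184.4),(-90,-117,164)),('scene',(308.2,201.7),(-74,-184,179)),('scene',(346.8,171.4),(-77,-48,178)),('scene',(336,180.8),(-77,-90,178)),('scene',(321.8,186.7),(-77,-132,178))]
for o in (fr,pr,sc,fr+pr+sc):
    v,r=fitpose(o); print(np.round(v,3),np.round(r,1).tolist())
    for y,d in((-184,20),(-48,18),(-90,18)): print('  ',np.round(loc(v,(-90+d,y,173)),1))
E
```

```text
[6.48445e+02 8.85570e+01 1.87000e-01] [[-0.1, -0.0], [0.2, -0.0], [0.0, 0.0], [-0.2, -0.0]]
   [ 613.8 -105.2  173. ]
   [586.6  28.  173. ]
   [594.4 -13.2 173. ]
[6.53632e+02 8.64040e+01 1.36000e-01] [[-1.0, 0.6], [0.2, 0.6], [1.1, 0.8], [0.6, -1.2], [-1.0, -1.4]]
   [ 609.2 -105.4  173. ]
   [588.8  29.1 173. ]
   [594.5 -12.5 173. ]
[6.60414e+02 8.27700e+01 6.80000e-02] [[0.6, 2.8], [-0.3, -3.2], [-0.3, 0.3], [-1.0, -1.4], [1.1, 0.9]]
   [ 603.  -105.6  173. ]
   [591.8  30.  173. ]
   [594.7 -11.9 173. ]
[6.53769e+02 8.55500e+01 1.37000e-01] [[-0.5, -0.9], [-0.0, -0.1], [-0.1, 0.8], [-0.1, 1.7], [-0.7, 0.4], [0.5, 0.4], [1.5, 0.7], [0.9, -1.3], [-0.6, -1.5], [0.4, 3.6], [1.4, -1.6], [-1.8, 0.2], [-1.5, -1.0], [1.5, 1.7]]
   [ 609.6 -106.3  173. ]
   [589.   28.2 173. ]
   [594.7 -13.4 173. ]
```

Request:
jog_arm:
  plan:
    - [[1,0.033,-0.025,-0.005,0,0,0],[1,0.033,-0.025,-0.005,0,0,0],[1,0.033,-0.025,-0.005,0,0,0],[1,0.033,-0.025,-0.005,0,0,0],[1,0.033,-0.025,-0.005,0,0,0],[1,0.033,-0.025,-0.005,0,0,0],[1,0.033,-0.025,-0.005,0,0,0],[1,0.033,-0.025,-0.005,0,0,0]]

```text
time: 2.05
position: [354.5, -322.0, 271.7]
ee_rot: [0.0, 0.992, 0.123, 0.0]
contact_force: [0.9, -0.2, -0.3]
finger_gap: 0.0
```

Request:
jog_arm:
  plan:
    - [[1,0.033,-0.025,-0.005,0,0,0],[1,0.033,-0.025,-0.005,0,0,0],[1,0.033,-0.025,-0.005,0,0,0],[1,0.033,-0.025,-0.005,0,0,0],[1,0.033,-0.025,-0.005,0,0,0],[1,0.033,-0.025,-0.005,0,0,0],[1,0.033,-0.025,-0.005,0,0,0.03],[1,0,0,0,0,0,0.03]]

```text
time: 2.85
position: [537.0, -93.7, 306.6]
ee_rot: [-0.0, 0.995, 0.095, 0.001]
contact_force: [0.1, -0.6, 0.3]
finger_gap: 0.001
```

```bash
python3 - <<'E'
from h import *
s=arm.get_state(); print({k:np.round(s[k],3).tolist() for k in('time','position','ee_rot','contact_force','finger_gap')})
m=cams.camera_model('wrist');T=np.array(m['camera_from_world']);print(np.round(-T[:3,:3].T@T[:3,3]),np.round(T[:3,:3],2).tolist())
snap('wrist','w1')
Z=dict(panel_row=164,main_press=179,boiler_press=178,iron_press=178,vacuum_press=178,knob_mark=186)
for k in Z:
        r=spotter.landmark_of(k,'wrist')
        for d in r[:2]: print(k,round(d['score'],2),np.round(d['xy'],1),np.round(ray('wrist',d['xy'],Z[k]),1))
E
```

```text
{'time': 2.85, 'position': [537.024, -93.692, 306.622], 'ee_rot': [-0.0, 0.995, 0.095, 0.001], 'contact_force': [0.135, -0.609, 0.276], 'finger_gap': 0.001}
[603. -82. 450.] [[0.19, -0.98, -0.0], [-0.95, -0.18, 0.26], [-0.25, -0.05, -0.97]]
panel_row 0.78 [276.4 130.5] [583.  -44.2 164. ]
main_press 0.67 [345.5 118.3] [ 605.3 -105.1  179. ]
boiler_press 0.81 [193.1 118.8] [579.5  26.2 178. ]
iron_press 0.87 [243.8 121. ] [586.  -18.2 178. ]
vacuum_press 0.95 [290.  119.4] [594.9 -58.3 178. ]
vacuum_press 0.29 [468.7 159. ] [ 590.8 -224.2  178. ]
knob_mark 0.41 [245.4 118.5] [588.8 -21.6 186. ]
```

View pics/w1.png

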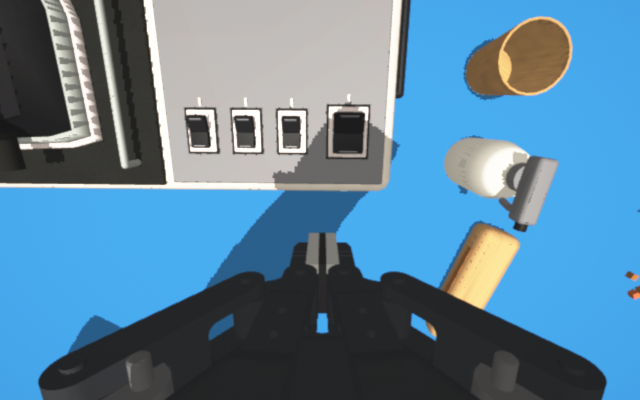

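```bash
python3 - <<'E'
from fit import *
w=[('wrist',(201,131),(-90,-48,166)),('wrist',(246,130.7),(-90,-90,166)),('wrist',(291.7,131),(-90,-132,166)),('wrist',(348,131),(-90,-184,166))]
A=lambda x,y:(290+x/4,110+y/4)
fr=[('top',A(104,390),(-90,-48,166)),('top',A(167,376),(-90,-90,166)),('top',A(232,362),(-90,-132,166)),('top',A(312,345),(-90,-184,166))]
wp=[('wrist',a,b) for a,b in [((276.4,130.5),(-90,-117,164)),((345.5,118.3),(-74,-184,179)),((193.1,118.8),(-77,-48,178)),((243.8,121),(-77,-90,178)),((290,119.4),(-77,-132,178))]]
s=arm.get_state()
from scipy.spatial.transform import Rotation as R
q=s['ee_rot'];Rm=R.from_quat([q[1],q[2],q[3],q[0]]).as_matrix();print(np.round(Rm,3).tolist())
for o in (w,wp,w+fr):
    v,r=fitpose(o); print(np.round(v,3),np.round(r,1).tolist())
    for y,d in((-184,20),(-48,18),(-90,18)):
        p=loc(v,(-90+d,y,195)); print('  ',np.round(p,1),np.round(Rm.T@(p-s['position']),1))
E
```

```text
[[0.983, 0.185, 0.0], [0.185, -0.983, -0.0], [0.0, 0.0, -1.0]]
[6.48771e+02 8.61620e+01 1.86000e-01] [[0.3, -0.1], [0.4, 0.2], [-0.2, -0.1], [-0.6, -0.0]]
   [ 614.  -107.6  195. ] [ 76.2  24.1 111.3]
   [586.9  25.7 195. ] [  74.2 -111.9  111.3]
   [594.7 -15.6 195. ] [ 74.2 -69.9 111.3]
[6.47504e+02 8.49980e+01 1.72000e-01] [[-0.9, 3.7], [3.2, -0.7], [1.4, -0.1], [-1.7, -1.5], [-0.3, 0.8]]
   [ 610.  -108.3  195. ] [ 72.2  24.  111.3]
   [584.8  25.4 195. ] [  72.1 -112.   111.3]
   [592. -16. 195.] [ 71.5 -70.  111.3]
[6.48684e+02 8.64470e+01 1.86000e-01] [[0.0, -0.1], [0.1, 0.2], [-0.5, -0.1], [-0.9, -0.1], [0.7, -0.1], [1.0, -0.1], [0.8, -0.1], [0.7, -0.1]]
   [ 614.  -107.3  195. ] [ 76.2  23.8 111.3]
   [586.8  25.9 195. ] [  74.2 -112.2  111.3]
   [594.6 -15.3 195. ] [ 74.2 -70.2 111.3]
```

Request:
jog_arm:
  plan:
    - [[1,0.019,0.006,0,0,0,0],[1,0.019,0.006,0.02,0,0,0],[1,0.019,0.006,0.025,0,0,0],[1,0.019,0.006,0.025,0,0,0],[1,0,0,0.02,0,0,0],[1,0,0,0.016,0,0,0],[1,0,0,0,0,0,0],[1,0,0,0,0,0,0]]

```text
time: 4.0
position: [613.8, -107.2, 200.8]
ee_rot: [0.0, 0.996, 0.093, -0.0]
contact_force: [-0.0, 0.4, 0.6]
finger_gap: -0.0
```

```bash
python3 - <<'E'
from h import *
snap('wrist','w2'); a=snap('scene','s2')
cv2.imwrite('pics/s2z.png',cv2.resize(a[130:250,240:400,::-1],None,fx=5,fy=5,interpolation=2))
print(arm.get_state()['position'])
E
```

```text
[ 614.48389082 -107.26429182  201.82936361]
```

View pics/w2.png

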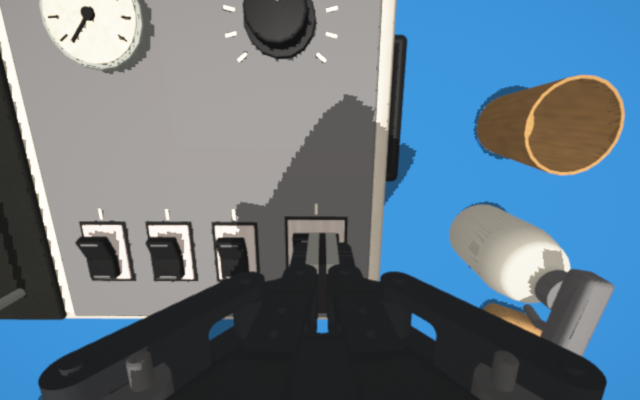

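View pics/s2z.png

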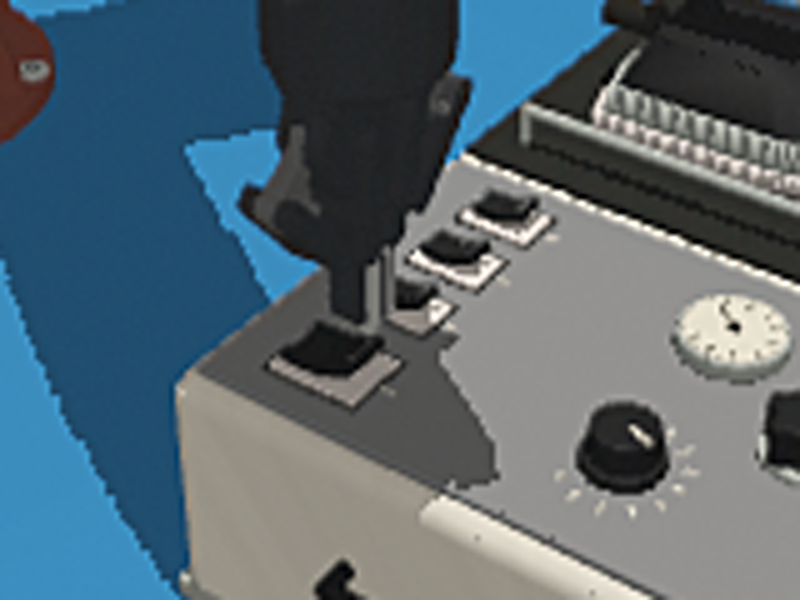

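Request:
jog_arm:
  plan:
    - [[1,0,0,0.008,0,0,0],[1,0,0,0.007,0,0,0],[1,0,0,0.004,0,0,0],[1,0,0,0.003,0,0,0],[1,0,0,0.002,0,0,0],[1,0,0,0.001,0,0,0],[1,0,0,0,0,0,0],[1,0,0,0,0,0,0]]

```text
time: 4.9
position: [614.2, -106.8, 175.5]
ee_rot: [0.0, 0.996, 0.093, 0.0]
contact_force: [1.7, -0.1, 1.8]
finger_gap: -0.002
```

Request:
jog_arm:
  plan:
    - [[1,0,0,0.001,0,0,0],[1,0,0,0.001,0,0,0],[1,0,0,0.001,0,0,0],[1,0,0,0.0005,0,0,0],[1,0,0,0,0,0,0],[1,0,0,0,0,0,0],[1,0,0,0,0,0,0],[1,0,0,0,0,0,0]]

```text
time: 5.7
position: [614.2, -106.8, 172.0]
ee_rot: [0.0, 0.996, 0.093, 0.0]
contact_force: [1.2, 0.8, 5.2]
finger_gap: 0.002
```

Request:
jog_arm:
  plan:
    - [[1,0,0,0.0006,0,0,0],[1,0,0,0,0,0,0],[1,0,0,-0.01,0,0,0],[1,0,0,-0.02,0,0,0],[1,-0.002,-0.034,0,0,0,0],[1,0,-0.034,0,0,0,0],[1,0,-0.034,0,0,0,0],[1,0,-0.034,0,0,0,0]]

```text
time: 6.5
position: [586.0, 27.6, 201.1]
ee_rot: [0.0, 0.996, 0.093, -0.001]
contact_force: [0.9, 1.0, -0.2]
finger_gap: -0.003
```

```bash
python3 - <<'E'
from h import *
snap('wrist','w3'); a=snap('scene','s3')
cv2.imwrite('pics/s3z.png',cv2.resize(a[130:250,240:400,::-1],None,fx=5,fy=5,interpolation=2))
print(arm.get_state()['position'])
E
```

```text
[585.64010379  29.94978526 201.33067042]
```

View pics/w3.png

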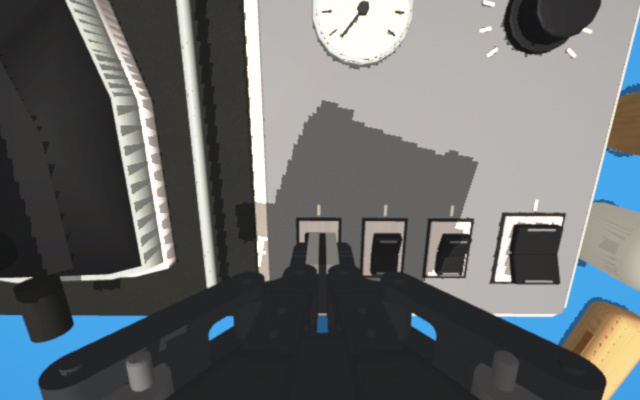

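View pics/s3z.png

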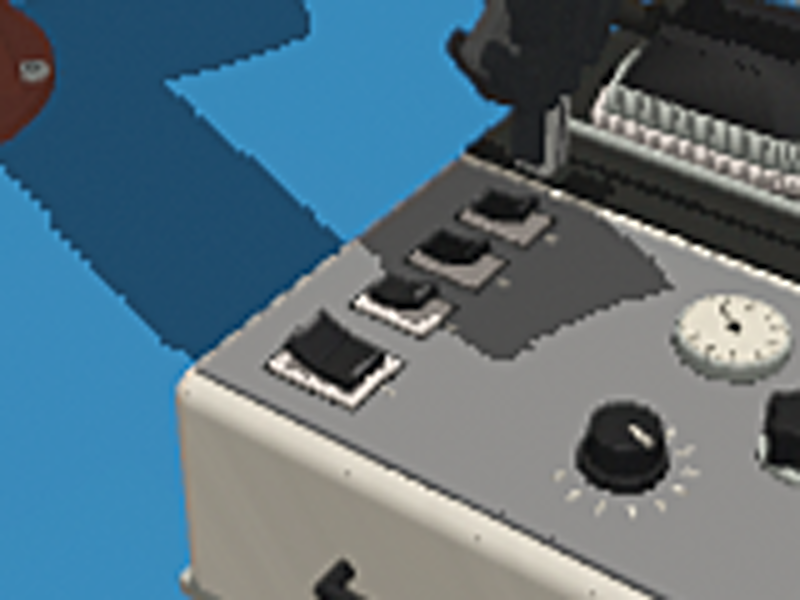

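```bash
python3 - <<'E'
from fit import *
a=snap('wrist','w3b')
for i in range(2): print(arm.get_state()['position'])
v=(648.7,86.3,.186)
for y in(-48,-90): print(proj('wrist',loc(v,(-90,y,166))))
cv2.imwrite('pics/w3z.png',cv2.resize(a[190:300,240:440,::-1],None,fx=4,fy=4,interpolation=2))
E
```

```text
[586.19930649  28.09978701 201.24930159]
[586.19930649  28.09978701 201.24930159]
[324.59407098 253.13245302]
[388.75609676 253.40754491]
```

View pics/w3z.png

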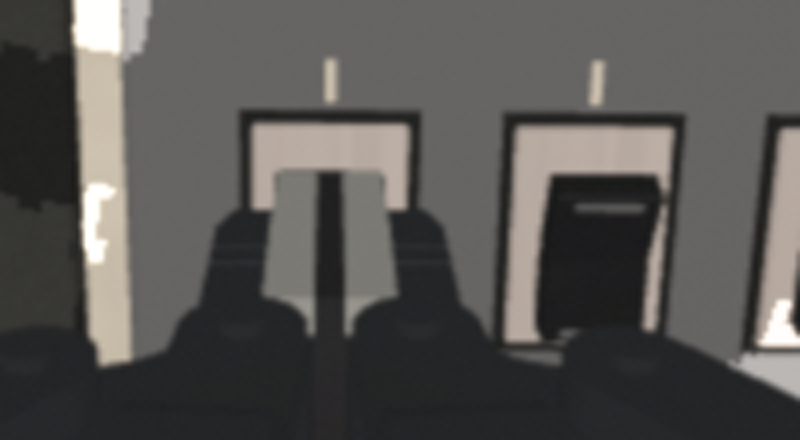

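Request:
jog_arm:
  plan:
    - [[1,0,0,0.008,0,0,0],[1,0,0,0.007,0,0,0],[1,0,0,0.004,0,0,0],[1,0,0,0.003,0,0,0],[1,0,0,0.002,0,0,0],[1,0,0,0.001,0,0,0],[1,0,0,0.001,0,0,0],[1,0,0,0.001,0,0,0]]

```text
time: 7.45
position: [587.3, 26.5, 174.6]
ee_rot: [0.0, 0.996, 0.093, 0.001]
contact_force: [1.2, -0.5, 2.1]
finger_gap: -0.003
```

Request:
jog_arm:
  plan:
    - [[1,0,0,0.001,0,0,0],[1,0,0,0.0008,0,0,0],[1,0,0,0.0008,0,0,0],[1,0,0,0,0,0,0],[1,0,0,0,0,0,0],[1,0,0,0,0,0,0],[1,0,0,0,0,0,0],[1,0,0,0,0,0,0]]

```text
time: 8.25
position: [587.1, 26.6, 172.1]
ee_rot: [0.0, 0.996, 0.093, 0.0]
contact_force: [1.0, 0.3, 4.8]
finger_gap: -0.001
```

Request:
jog_arm:
  plan:
    - [[1,0,0,0.0006,0,0,0],[1,0,0,0,0,0,0],[1,0,0,-0.01,0,0,0],[1,0,0,-0.02,0,0,0],[1,0,0.021,0,0,0,0],[1,0,0.021,0,0,0,0],[1,0,0,0,0,0,0],[1,0,0,0,0,0,0]]

```text
time: 9.05
position: [594.3, -14.7, 200.8]
ee_rot: [-0.0, 0.996, 0.093, -0.001]
contact_force: [0.2, 0.3, -0.6]
finger_gap: -0.002
```

```bash
python3 - <<'E'
from h import *
a=snap('wrist','w4')[170:300,240:440]; b=snap('scene','s4')[130:250,240:400]
f=lambda i:cv2.resize(i[:,:,::-1],(600,380) if i is a else (600,450),interpolation=2)
cv2.imwrite('pics/w4z.png',f(a));cv2.imwrite('pics/s4z.png',f(b))
E
```

```text
(no output)
```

View pics/w4z.png

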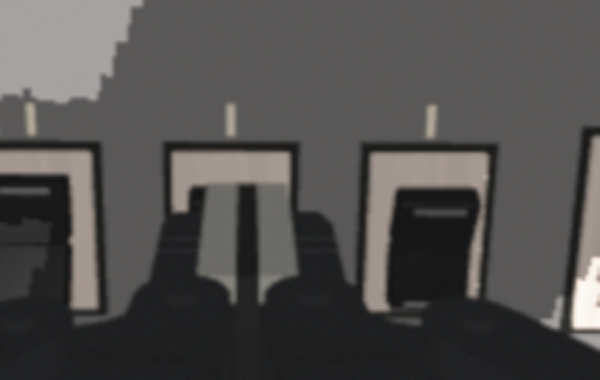

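View pics/s4z.png

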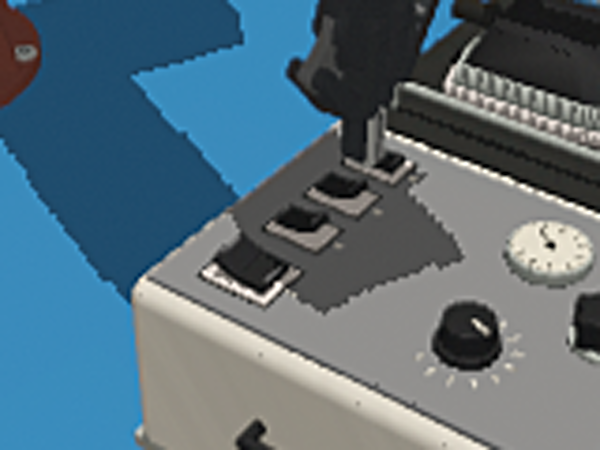

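```bash
python3 - <<'E'
from fit import *
a=snap('wrist','w5')
print(arm.get_state()['position'])
v=(648.7,86.3,.186)
for y in(-48,-90,-132,-184): print(proj('wrist',loc(v,(-90,y,166))),proj('wrist',loc(v,(-63,y,164))))
cv2.imwrite('pics/w5z.png',cv2.resize(a[170:300,240:440,::-1],None,fx=4,fy=4,interpolation=2))
b=cv2.imread('pics/top0.png').astype(int); c=snap('top','t5')[:,:,::-1].astype(int)
d=np.abs(b-c).sum(2); cv2.imwrite('pics/diff.png',np.clip(np.hstack([d[100:270,180:400]]),0,255).astype(np.uint8).repeat(3,0).repeat(3,1))
E
```

```text
[594.39216462 -14.0213547  200.89649065]
[259.01872517 253.55667312] [257.42995205 213.24446106]
[323.27858216 253.71591943] [323.41101956 213.40439994]
[387.54953472 253.87519323] [389.40378505 213.56436718]
[467.1384721  254.07242748] [471.1253258  213.76246115]
```

View pics/w5z.png

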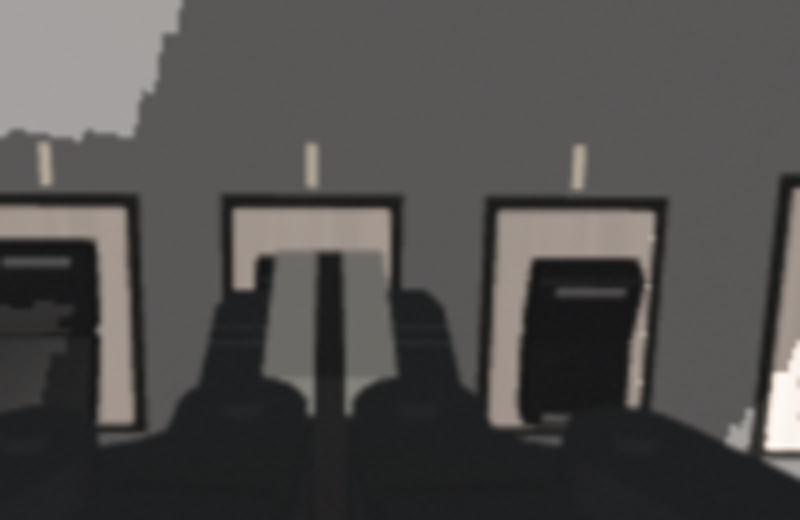

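View pics/diff.png

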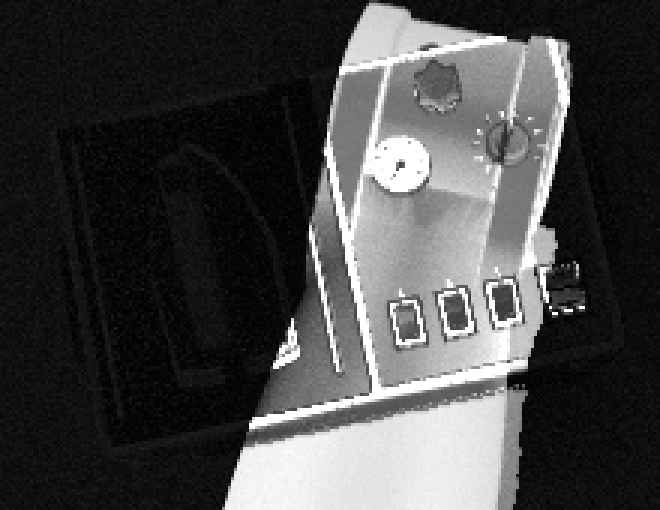

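Request:
jog_arm:
  plan:
    - [[1,0,-0.0025,0.006,0,0,0],[1,0,0,0.007,0,0,0],[1,0,0,0.005,0,0,0],[1,0,0,0.004,0,0,0],[1,0,0,0.002,0,0,0],[1,0,0,0.001,0,0,0],[1,0,0,0.001,0,0,0],[1,0,0,0.0005,0,0,0]]

```text
time: 10.05
position: [594.5, -12.4, 174.8]
ee_rot: [0.0, 0.996, 0.093, 0.0]
contact_force: [0.7, 1.2, 2.3]
finger_gap: -0.002
```

Request:
jog_arm:
  plan:
    - [[1,0,0,0.001,0,0,0],[1,0,0,0.001,0,0,0],[1,0,0,0.0008,0,0,0],[1,0,0,0,0,0,0],[1,0,0,0,0,0,0],[1,0,0,0,0,0,0],[1,0,0,0,0,0,0],[1,0,0,0,0,0,0]]

```text
time: 10.85
position: [594.4, -12.5, 172.1]
ee_rot: [0.0, 0.996, 0.093, 0.0]
contact_force: [1.3, 0.2, 5.0]
finger_gap: -0.002
```

Now lift straight up, then back off to the front for a check.

Request:
jog_arm:
  plan:
    - [[1,0,0,0.0006,0,0,0],[1,0,0,0,0,0,0],[1,0,0,-0.01,0,0,0],[1,0,0,-0.03,0,0,0],[1,0,0,-0.04,0,0,0],[1,-0.02,0,-0.04,0,0,0],[1,-0.04,0,-0.02,0,0,0],[1,-0.02,0,0,0,0,0]]

```text
time: 11.65
position: [514.5, -27.5, 315.0]
ee_rot: [0.001, 0.996, 0.093, 0.002]
contact_force: [-0.1, -1.0, -0.7]
finger_gap: -0.002
```

Request:
jog_arm:
  plan:
    - [[1,-0.02,0,0,0,0,0],[1,-0.02,0,0,0,0,0],[1,-0.02,0,0,0,0,0],[1,-0.01,0,0,0,0,0],[1,0,0,0,0,0,0],[1,0,0,0,0,0,0],[1,0,0,0,0,0,0],[1,0,0,0,0,0,0]]

```text
time: 12.45
position: [447.2, -40.0, 310.8]
ee_rot: [-0.0, 0.996, 0.093, -0.0]
contact_force: [0.1, -0.6, 0.8]
finger_gap: -0.001
```

```bash
python3 - <<'E'
from h import *
snap('wrist','w6'); b=snap('scene','s6')[120:260,240:440]
cv2.imwrite('pics/s6z.png',cv2.resize(b[:,:,::-1],None,fx=4,fy=4,interpolation=2))
c=snap('top','t6')[:,:,::-1].astype(int);d=np.abs(cv2.imread('pics/top0.png').astype(int)-c).sum(2)
cv2.imwrite('pics/diff6.png',np.clip(d[100:270,180:400],0,255).astype(np.uint8).repeat(3,0).repeat(3,1))
s=arm.get_state();print(s['time'],s['position'],s['contact_force'])
E
```

```text
12.6 [447.04103354 -40.07833745 310.89749146] [0.34227133 0.6393022  0.16487018]
```

View pics/w6.png

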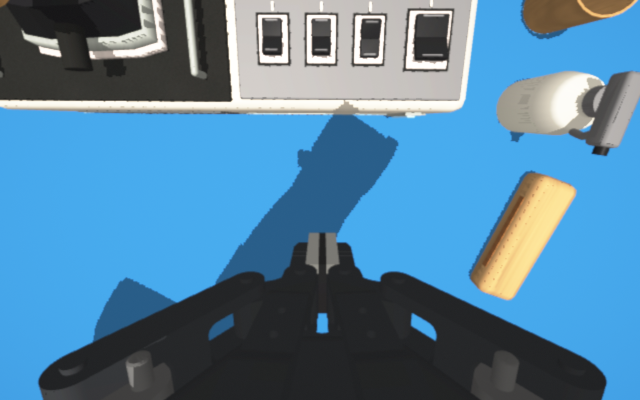

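View pics/s6z.png

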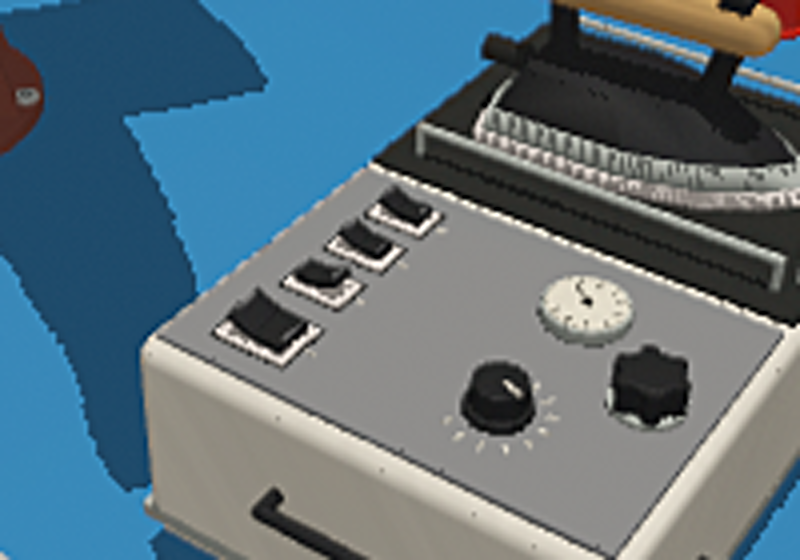

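View pics/diff6.png

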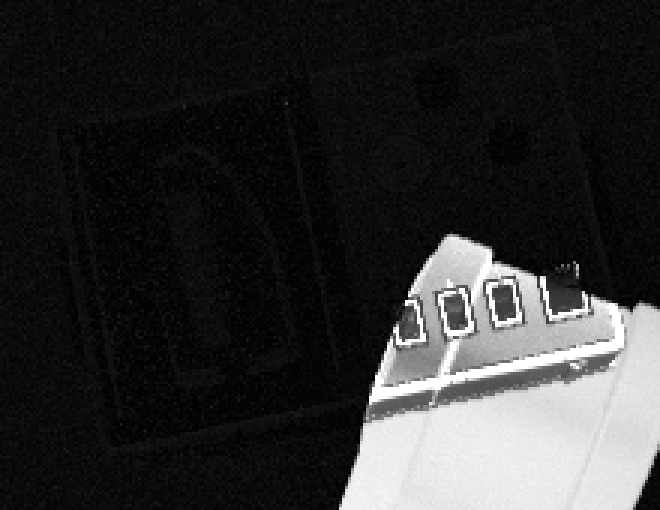

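Boiler, iron and main are tilted to on, vacuum still off. The unit, iron and knob show no shift (the remaining difference is the arm and its shadow).

```bash
python3 -c "
from station import arm
print(arm.hand_in())"
```

```text
the job is handed in; nothing more can be done
None
```

I pressed the far halves of the main, boiler and iron switches in that order with shut fingertips, then backed off and handed the job in at about 12.6 s of the 48 s allowed.

- **Press force:** my last force readings during the presses were 4.8 to 5.2 N. After each reading I pressed 0.6 mm further without reading the force again. By the gasket figure that adds about 3 N, still well under 20 N.
- **Switches:** the last wrist and scene pictures show main, boiler and iron tilted on and vacuum still off.
- **Unit, iron and knob:** the top picture against the starting one shows no visible shift. The arm and its shadow hid part of the panel's front and the switch row.
- **Other things:** the bottle, clapper and cup look undisturbed in the last wrist picture. I did not measure them.
- **Robot:** the arm is clear of everything.

One disagreement: before the iron press, the wrist picture put the fingers about 3 mm to the right of where the fitted unit position said. I moved them 2.5 mm left before pressing. I think this was arm settling or calibration error, because nothing visible in the pictures had moved.

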